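# Load a dead-weight clamp with the heavy end over the jaw

## Robot

A 6-joint arm with a two-finger parallel gripper is mounted at the origin on a cart in front of the work surface, level with it; the furniture and walls round the work are solid. World frame = base frame: x ahead of the robot, y to its left, z up, the work surface at z = 0. Lengths are in m, angles in rad, forces in N, time in s.
With the tool pointing down it reaches from about 0.3 to 0.85 m from the base axis. Payload 5.4 kg.
Tool frame: the origin (TCP) lies between the finger pads; the fingertips stand 25 mm ahead of it and the grasp point (between the pads) lies 6 mm ahead of it (ctrl.tcp_to_tips is the distance from the TCP to the fingertips, in m); z points along the fingers, y is the line along which they close (so a half turn about z gives the same grasp; the last joint's range is limited). The gripper opens to 85 mm and grips with 20 to 120 N. Pads are 22 mm wide; open, the fingers measure 114 mm over their backs; the gripper's body (76 mm by 85 mm) begins 54 mm behind the grasp point. The pads swing forward as they close: fully open they stand 13 mm farther back than shut.
Start: joints at [-1.339, 0.158, 1.597, -0, 1.386, -0.21], TCP at [0.246, -0.52, 0.256] pointing down, gripper open.
Joint ranges: [-2.91, 2.91], [-0.94, 2.29], [0.18, 2.7], [-1.29, 4.43], [0.17, 2.64], [-3, 3]. Speed limits (rad/s): [2.57, 2.57, 3.14, 3.14, 3.14, 3.14].

## Interface

Orientations are given as a rotation vector (axis times angle).
In Python, from bench import ctrl, eyes, workorder gives the robot as it stands.
- The arm moves only by the tool arm_command, never from a script. Its argument "commands" is a list of rows, each an object of numbers: "dx", "dy", "dz": the shift along the tool's x, y, z normalised to -1 to 1, where 1 is 0.5 m; "rx", "ry", "rz": the turn, a rotation vector about the tool's x, y, z normalised to -1 to 1, where 1 is 120 degrees. A call has 1 to 20 rows; each row is the pose to reach, as a shift and turn from the pose commanded when the call began, along the tool's axes at that moment; what a row does not reach only later rows make up. A row lasts 1/8 s, in which the tool goes at most 62.5 mm and 10.7 degrees, less where a joint would pass 70% of its speed; a pose out of reach is approached as far as the arm can. A call with a number of a shift or a turn outside -1 to 1 is refused whole. A call with a gripper value outside its range is refused whole. "grip" is the opening, from 0 (shut) to 1 (fully open), set as the call begins (left out, the last holds). The fingers move at their own pace and stop on an object; "force" is the grip in N (left out, the last holds). Time passes only in rows, so rows that repeat a pose let the fingers close. It gives the time, the measured TCP pose, the force, the opening and the grip force at its end, in the units of the state.
- ctrl.sense(): the state, without advancing time (a new reading comes with each control period).
- eyes.snapshot(name): name is "scene" or "top" or "wrist"; returns (picture, depth): 420x560x3 uint8, red, green, blue; 420x560 float32, m along the optical axis (not along the pixel's ray), 0 where there is no reading.
- eyes.camera_params(name): a dict with "fov_y" (degrees; the focal length in pixels is half the picture's height over the tangent of half this angle, whatever the lens; pixels are square), "cx", "cy" (the principal point, pixels), "eye" and "orientation" of the camera in the world. Camera axes: x right, y down, z forward; pixel columns grow to the right and rows downward; lengths in m; the calibration is good to about 2 mm. A picture is of the moment at which its call begins: read the wrist's pose just before it. camera_params takes no time and is no camera call; for the wrist camera it gives the pose at the moment of the call.
- workorder.job_done(): hands the job in; it is judged then, once.
The state is a dict: "time_s": time; "qpos": joint angles; "qd": joint speeds; "joint_torque": joint torques, N m; "tool_pos": TCP position; "eef_rot": TCP orientation; "ft_force": force on the tool from outside, world axes, zero at the start; "ft_torque": the same for the moment, N m; "width": finger opening in m; "finger_force": force on a finger pad.
Only numpy, scipy, OpenCV 4.12 (cv2) and the standard library are available. Lean on these libraries where they do the work, as an engineer would, in place of code of your own. Each camera call takes 0.05 s, during which the arm holds its last target. There are 200 camera calls.

## Task

Push the flat cassette along its channel until it lies right under the clamp's open jaw. Then lift the ballast bar by its lug, see from the way it tilts which end is the heavy one, and lay it in the trough of the clamp's rocking arm with the heavy end over the jaw, so that the jaw closes on the cassette; let go. Never let the arm tip over to the other side (jaw up), set the bar down without dropping it, and leave everything else where it stands.

Things in the scene. Friction and masses are not known exactly. Their poses are not given: they have to be found in the camera images.
- clamp: Fixed grey bench clamp, base plate 170 mm (its x) by 64 mm (its y), 10 mm thick. Origin at the centre of its underside on the worktop; z up. A rocking arm lies along its x, the jaw at its -x end; a cassette channel crosses under the jaw along its y. Highest fixed parts: pivot cheeks beside the arm's middle (y = +-30 mm), 47 mm above the worktop
- clamp_home (a point): Where the cassette's centre belongs, right under the jaw: clamp frame (-60, 0, 15) mm, axes as the clamp's. The channel runs along y through it, y = -46 to +106 mm, open at the +y end: floor 5 mm below this point, 35 mm wide between rails 4 mm high; at the -y end a stop 8 mm high, which a cassette meets 2 mm past its place
- clamp_arm (a joint): Rocking arm, pivoted at its middle 40 mm above the worktop about the clamp's y. Balanced with a weak centring spring (0.2 N m/rad): it floats near 0, jaw open (underside 8 mm above a cassette's top). Positive = jaw (-x end) down, negative = jaw up; stops at +-0.2 rad; about +0.13 when the jaw lies on a cassette
- clamp_seat (a point): On the arm: where the bar's centre belongs in the arm's trough, 19 mm above the pivot (59 mm above the worktop when level). x along the arm away from the jaw, z up. Trough open at the top, inside 142 mm long, 32 mm wide, floor 13 mm below this point, side walls 8 mm and end walls 6 mm high
- cassette_mid (a point): Centre of the flat grey cassette, 80 mm (its y) by 34 mm (its x) by 10 mm thick, 50 g, lying in the channel at the open end, its long side along the channel; it slides freely along it and its upper 6 mm stand above the guide rails. z up
- bar_mid (a point): Centre of the steel ballast bar, 124 mm (its x) by 26 by 26 mm, about 0.4 kg, lying on the worktop, z up. Both ends look alike, but one (either, it differs from time to time) hides nearly all the weight: the centre of mass lies about 28 mm from the middle toward it
- lug_grip (a point): Grip point on the bar's lifting lug, a steel plate 14 mm thick (along the bar's y: grip across this) and 24 mm wide, its top 14 mm above this point. Hinged in a clevis on the bar's middle: hinge 34 mm below this point and 17 mm above the bar's centre; clevis 26 mm wide, 8 mm above the bar's top. Axes as the lug's, along the bar's when upright
- lug (a joint): Lean of the lug relative to the bar, about the bar's y, stops at +-0.45 rad, light friction: positive = lug leans toward the bar's +x end. When the bar hangs from the lug its heavy end swings down to the stop: near -0.45 if the bar's +x end is heavy, near +0.45 if the -x end is
- spectrometer: Fixed instrument standing between bar and clamp, an obstacle: 329 mm (x) by 201 mm (y), 265 mm tall, origin at the centre of its underside on the worktop; pass in front of it (smaller x) or above
- amber_bottle_mid (a point): Bystander, loose: square amber bottle, 58x58 mm, 154 mm tall, near the ballast bar; centre, half-way up. Leave it alone
- vial_0_mid (a point): Bystander, loose: small glass vial, 16 mm across, 48 mm tall, near the ballast bar; centre, half-way up. Leave it alone
- tape_roll_mid (a point): Bystander, loose: roll of tape lying flat, 54 mm across, 19 mm high, near the ballast bar; centre, half-way up. Leave it alone
- powder_jar_mid (a point): Bystander, loose: white screw-lid jar, 49 mm across, 70 mm tall, near the clamp; centre, half-way up. Leave it alone
- vial_1_mid (a point): Bystander, loose: small glass vial, 16 mm across, 48 mm tall, near the clamp; centre, half-way up. Leave it alone
- petri_0_mid (a point): Bystander, loose: clear petri dish, 60 mm across, 15 mm high, near the clamp; centre, half-way up. Leave it alone
Not all that is in view belongs to the job. Of the things that look like the part that bears bar_mid, the largest one is meant.

How it is judged:
By the outcome, as a careful person would: the job done as asked, in the order asked, and still so for the second after the job is handed in, with the robot touching nothing.
It also fails if it takes over 67 s, if anything falls off the work surface, if the arm or the gripper's body presses on something with over 40 N, if the wrist force passes 120 N, or if a joint passes its speed limit or range.

## Working session

There is one attempt and no reset: what is moved stays moved. The work goes in short steps, Python scripts to look and compute and a tool call to move; the robot and the scene stay as the last step left them, time stands still between calls to the robot, and variables do not carry over. Pictures are saved under pics/ and viewed, at most 10 in all, crops included, and the job is handed in when it is done.

Besides the shell and the picture viewer there is one more tool, called after ">>>" by a JSON object that holds its "name" and its "arguments". arm_command: Moves the arm, as the interface text tells. Its arguments: {"type":"object","properties":{"commands":{"type":"array","items":{"type":"object","properties":{"dx":{"type":"number","minimum":-1,"maximum":1},"dy":{"type":"number","minimum":-1,"maximum":1},"dz":{"type":"number","minimum":-1,"maximum":1},"rx":{"type":"number","minimum":-1,"maximum":1},"ry":{"type":"number","minimum":-1,"maximum":1},"rz":{"type":"number","minimum":-1,"maximum":1}}}},"grip":{"type":"number"},"force":{"type":"number"}},"required":["commands"]}

```bash
ls; mkdir -p pics
cat > h.py <<'E'
import numpy as np, cv2
from scipy.spatial.transform import Rotation as R
from bench import ctrl, eyes, workorder
def cam(n):
    p=eyes.camera_params(n); return p
def rot(p):
    o=np.array(p["orientation"],float)
    return o if o.shape==(3,3) else (R.from_rotvec(o).as_matrix() if o.size==3 else R.from_quat(o).as_matrix())
def shot(n,f=None):
    p=cam(n); a,d=eyes.snapshot(n)
    if f: cv2.imwrite(f"pics/{f}.png",a[:,:,::-1]); np.savez(f"pics/{f}.npz",a=a,d=d,M=rot(p),e=np.array(p["eye"]),k=[210/np.tan(np.radians(p["fov_y"])/2),p["cx"],p["cy"]])
    return a,d,p
def load(f): return np.load(f"pics/{f}.npz")
def pts(z):
    d=z["d"]; f,cx,cy=z["k"]; v,u=np.mgrid[:420,:560]
    c=np.stack([(u-cx)/f*d,(v-cy)/f*d,d],-1)
    return c@z["M"].T+z["e"]
def ray(z,u,v,h):
    f,cx,cy=z["k"]; r=z["M"]@np.array([(u-cx)/f,(v-cy)/f,1]); e=z["e"]; return e+r*(h-e[2])/r[2]
def totool(dw,s=None):
    s=s or ctrl.sense(); return R.from_rotvec(s["eef_rot"]).inv().apply(dw)/0.5
E
python3 - <<'E'
from h import *
for n in("scene","top"):
    a,d,p=shot(n,n+"0"); print(p,(d>0).mean())
s=ctrl.sense();print(s["tool_pos"],s["eef_rot"],R.from_rotvec(s["eef_rot"]).as_matrix().round(3))
E
```

```text
pics
{'fov_y': 45.46423777540322, 'cx': 272.821112936073, 'cy': 210.13044032018624, 'eye': array([-0.12680641,  0.85851694,  0.64538027]), 'orientation': array([-0.85444714,  2.29548829, -1.36214161])} 0.9960799319727891
{'fov_y': 51.893808067692135, 'cx': 283.655059136529, 'cy': 208.18003459389885, 'eye': array([0.34750174, 0.06028763, 1.10399843]), 'orientation': array([-2.17459048,  2.11317745, -0.2177741 ])} 0.9962202380952381
[ 0.24572196 -0.51930032  0.25540684] [-3.06357761e+00 -6.87998851e-01  5.08638244e-05] [[ 0.904  0.428 -0.   ]
 [ 0.428 -0.904  0.002]
 [ 0.    -0.002 -1.   ]]
```

View pics/top0.png

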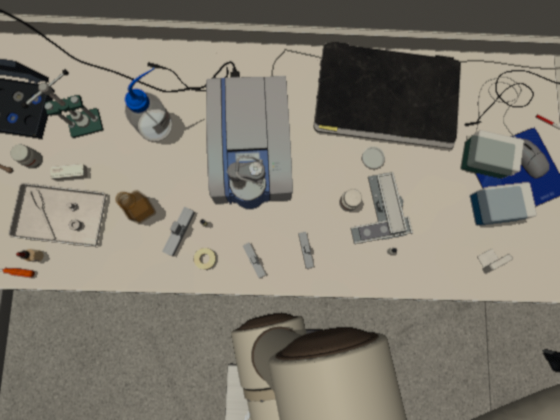

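View pics/scene0.png

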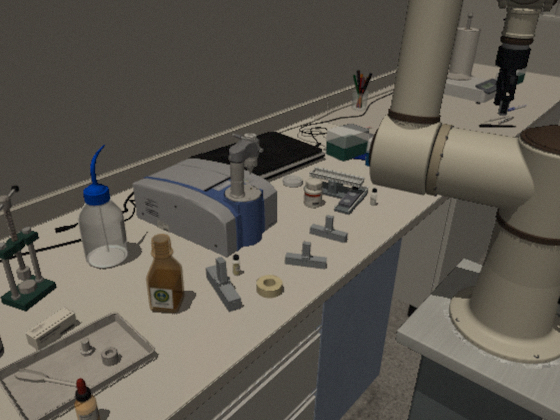

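Top view: the clamp is at (387,207), with its jaw end and channel at the bottom (352–410,231). The cassette lies at the channel's left end, the largest bar is at (180,231), and the decoy bars are at (255,260) and (307,250). Next I'll zoom in and measure.

Run:
```python
from h import *
z=load("top0"); P=pts(z); a=z["a"]
c1=cv2.resize(a[160:255,335:425],None,fx=4.2,fy=4.2,interpolation=cv2.INTER_CUBIC)
c2=cv2.resize(a[185:280,150:240],None,fx=4.2,fy=4.2,interpolation=cv2.INTER_CUBIC)
cv2.imwrite("pics/crop1.png",np.hstack([c1,c2])[:,:,::-1])
print("table z",np.median(P[270:285,100:300,2]))
def blob(u0,u1,v0,v1,lo,hi,tag):
    Q=P[v0:v1,u0:u1].reshape(-1,3); m=(Q[:,2]>lo)&(Q[:,2]<hi); Q=Q[m]
    if len(Q)<8: print(tag,len(Q)); return
    r=cv2.minAreaRect((Q[:,:2]*1000).astype(np.float32)); print(tag,len(Q),np.round(r[0],1),np.round(r[1],1),round(r[2],1),"zmax",Q[:,2].max().round(3), "mean",Q.mean(0).round(4))
for nm,b in dict(bar=(160,198,203,260),b2=(240,270,238,282),b3=(295,320,228,272)).items():
    blob(*b,.015,.2,nm); blob(*b,.05,.2,nm+" lug")
b=(348,415,165,248)
for lo,hi in((.006,.012),(.012,.022),(.03,.06),(.052,.09)): blob(*b,lo,hi,f"clamp{lo}-{hi}")
for nm,b in dict(amber=(112,158,185,225),vial0=(199,211,217,228),tape=(190,220,245,272),jar=(338,363,186,213),vial1=(386,400,245,258),petri=(360,386,146,170),spec=(203,296,70,212)).items(): blob(*b,.012,.4,nm)
```

```text
table z 0.00047501433508412294
bar 631 [460.2 267.3] [ 86.4 124.6] 69.0 zmax 0.082 mean [0.4669 0.2906 0.0333]
bar lug 91 [473.9 292.7] [14.3 27. ] 69.7 zmax 0.082 mean [0.4734 0.291  0.0727]
b2 277 [404.3 103.2] [90.6 20.9] 30.1 zmax 0.061 mean [0.4043 0.1026 0.0244]
b2 lug 31 [404.5 103. ] [17.4  9.6] 28.8 zmax 0.061 mean [0.4041 0.1029 0.0566]
b3 279 [434.  -27.3] [90.7 20.8] 12.8 zmax 0.064 mean [ 0.4329 -0.0265  0.0253]
b3 lug 34 [433.6 -27. ] [17.1 10. ] 12.7 zmax 0.064 mean [ 0.4334 -0.0268  0.0572]
clamp0.006-0.012 447 [ 555.5 -220.9] [168.9 214. ] 89.9 zmax 0.012 mean [ 0.5457 -0.2091  0.0097]
clamp0.012-0.022 683 [ 564.1 -207.1] [197.7 152.8] 10.6 zmax 0.022 mean [ 0.5109 -0.2101  0.017 ]
clamp0.03-0.06 1144 [ 545.9 -227.3] [142.8 143.8] 48.1 zmax 0.06 mean [ 0.5547 -0.2345  0.0492]
clamp0.052-0.09 495 [ 546.1 -192.8] [149.3 133.6] 12.0 zmax 0.078 mean [ 0.5574 -0.1957  0.0618]
amber 899 [523.7 391.9] [56.9 57.7] 35.1 zmax 0.158 mean [0.5191 0.3826 0.0937]
vial0 46 [492.4 230.5] [12.7 15.1] 77.4 zmax 0.051 mean [0.4918 0.2299 0.0391]
tape 298 [404.6 225.1] [52.2 51.3] 0.9 zmax 0.025 mean [0.4047 0.2253 0.0194]
jar 371 [ 559.2 -134.8] [45.6 46.1] 6.9 zmax 0.078 mean [ 0.5563 -0.1318  0.0602]
vial1 52 [ 436.1 -241.2] [13.9 13.6] 67.4 zmax 0.052 mean [ 0.4356 -0.2401  0.0374]
petri 400 [ 682.4 -200.1] [58.  59.3] 29.9 zmax 0.022 mean [ 0.682  -0.2005  0.0163]
spec 10681 [726.1 127.7] [386.5 212.6] 7.7 zmax 0.273 mean [0.6817 0.1225 0.1254]
```

View pics/crop1.png

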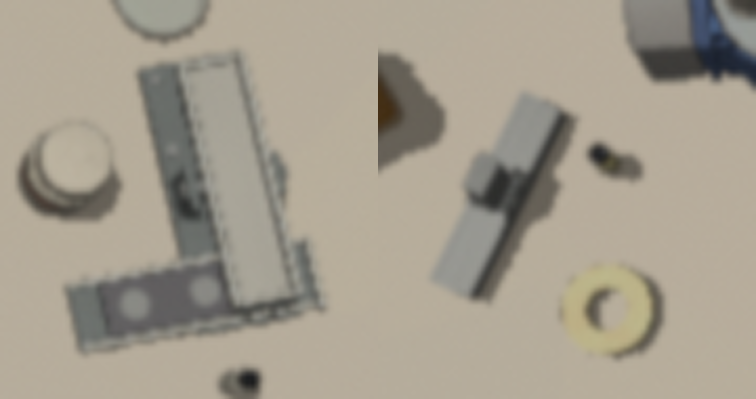

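Run:
```python
from h import *
z=load("top0"); P=pts(z)
def blob(u0,u1,v0,v1,lo,hi,tag):
    Q=P[v0:v1,u0:u1].reshape(-1,3); Q=Q[(Q[:,2]>lo)&(Q[:,2]<hi)]
    m=np.zeros(1); r=cv2.minAreaRect((Q[:,:2]*1000).astype(np.float32)); print(tag,len(Q),np.round(r[0],1),np.round(r[1],1),round(r[2],1),"zmed",np.median(Q[:,2]).round(4)); return Q
Q=blob(160,197,203,260,.02,.034,"bar"); v=np.linalg.svd(Q[:,:2]-Q[:,:2].mean(0))[2][0]; print(np.degrees(np.arctan2(v[1],v[0])))
blob(160,197,203,260,.076,.09,"lugtop")
blob(364,415,165,240,.043,.07,"arm")
blob(375,408,165,240,.050,.07,"armwalls")
blob(348,392,222,248,.0185,.028,"cassette")
blob(348,362,222,248,.004,.013,"channel end")
blob(348,420,215,250,.004,.03,"channel")
p=cam("wrist"); s=ctrl.sense(); T=R.from_rotvec(s["eef_rot"]).as_matrix()
print("wrist cam in tool",T.T@(p["eye"]-s["tool_pos"]),(T.T@rot(p)).round(2),p["fov_y"])
```

```text
bar 469 [460.7 268.6] [ 83.4 124.6] 69.0 zmed 0.0266
159.11231580274273
lugtop 52 [475.4 292.2] [14.1 23. ] 68.9 zmed 0.0784
arm 1094 [ 555.5 -236.8] [149.8  64.7] 13.5 zmed 0.0483
armwalls 380 [ 555.2 -234.6] [149.7  54. ] 13.0 zmed 0.0548
cassette 355 [ 485.7 -201.7] [39.2 79. ] 14.3 zmed 0.0213
channel end 105 [ 478.6 -152. ] [32.2 60.1] 85.8 zmed 0.0099
channel 966 [ 485.5 -229.3] [ 90.  186.2] 1.7 zmed 0.0157
wrist cam in tool [ 0.07371065 -0.00073287 -0.11664336] [[ 0.   -0.96 -0.29]
 [ 1.    0.    0.  ]
 [-0.   -0.29  0.96]] 59.86349404102511
```

The depth clouds put the bar lug near (0.475, 0.292), with the bar axis at about 159°. The clamp pivot is near (0.556, -0.237) at a yaw of about 13.4°. I'm moving above the channel's open end with the gripper shut.

>>> {"name": "arm_command", "arguments": {"commands": [{"dx":0.73,"dy":-0.495,"dz":0.11,"rz":-0.65},{"dx":0.73,"dy":-0.495,"dz":0.11,"rz":-0.65},{"dx":0.73,"dy":-0.495,"dz":0.11,"rz":-0.65},{"dx":0.73,"dy":-0.495,"dz":0.11,"rz":-0.65},{"dx":0.73,"dy":-0.495,"dz":0.11,"rz":-0.65},{"dx":0.73,"dy":-0.495,"dz":0.11,"rz":-0.65},{"dx":0.73,"dy":-0.495,"dz":0.11,"rz":-0.65},{"dx":0.73,"dy":-0.495,"dz":0.11,"rz":-0.65},{"dx":0.73,"dy":-0.495,"dz":0.11,"rz":-0.65},{"dx":0.73,"dy":-0.495,"dz":0.11,"rz":-0.65},{"dx":0.73,"dy":-0.495,"dz":0.11,"rz":-0.65},{"dx":0.73,"dy":-0.495,"dz":0.11,"rz":-0.65}], "grip": 0}}

```text
invalid input at $.commands[0]: expected keys dx, dy, dz, rx, ry, rz
```

Run:
```python
from h import *
s=ctrl.sense();print(s["time_s"],s["tool_pos"],R.from_rotvec(s["eef_rot"]).as_matrix().round(3).tolist(),s["width"])
shot("wrist","w1")
z=load("w1");P=pts(z);print("table",np.median(P[...,2]))
def blob(M,tag):
    Q=P[M]; r=cv2.minAreaRect((Q[:,:2]*1000).astype(np.float32)); print(tag,len(Q),np.round(r[0],1),np.round(r[1],1),round(r[2],1),"z",np.median(Q[:,2]).round(4))
np.save("pics/w1P.npy",P)
near=(np.abs(P[...,0]-.53)<.13)&(P[...,1]>-.33)&(P[...,1]<-.12)
for lo,hi in((.009,.0125),(.0125,.017),(.017,.023),(.038,.043),(.043,.050),(.050,.058)):blob(near&(P[...,2]>lo)&(P[...,2]<hi),f"{lo}")
v=np.zeros((420,560),np.uint8); v=np.clip(P[...,2]*1000*4,0,255).astype(np.uint8)
cv2.imwrite("pics/w1h.png",np.hstack([cv2.resize(z["a"],(400,300))[:,:,::-1],cv2.resize(cv2.applyColorMap(v,2),(400,300))]))
```

```text
0.1 [ 0.24572196 -0.51930032  0.25540684] [[0.904, 0.428, -0.0], [0.428, -0.904, 0.002], [0.0, -0.002, -1.0]] 0.08529823179072445
table -0.7557423824891768
0.009 0 [0. 0.] [0. 0.] 0.0 z nan
0.0125 0 [0. 0.] [0. 0.] 0.0 z nan
0.017 0 [0. 0.] [0. 0.] 0.0 z nan
0.038 0 [0. 0.] [0. 0.] 0.0 z nan
0.043 0 [0. 0.] [0. 0.] 0.0 z nan
0.05 0 [0. 0.] [0. 0.] 0.0 z nan
  return _methods._mean(a, axis=axis, dtype=dtype,
  ret = ret.dtype.type(ret / rcount)
```

View pics/w1h.png

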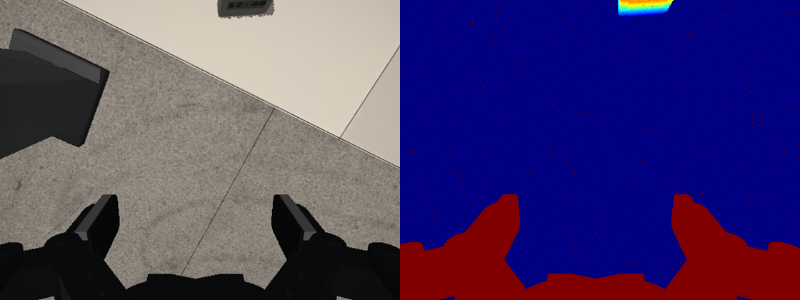

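The call was refused because every row needs all six keys, so the picture only shows the floor and open fingers at the start pose. I'm resending it with all the keys.

>>> {"name": "arm_command", "arguments": {"commands": [{"dx":0.73,"dy":-0.495,"dz":0.11,"rx":0,"ry":0,"rz":-0.65},{"dx":0.73,"dy":-0.495,"dz":0.11,"rx":0,"ry":0,"rz":-0.65},{"dx":0.73,"dy":-0.495,"dz":0.11,"rx":0,"ry":0,"rz":-0.65},{"dx":0.73,"dy":-0.495,"dz":0.11,"rx":0,"ry":0,"rz":-0.65},{"dx":0.73,"dy":-0.495,"dz":0.11,"rx":0,"ry":0,"rz":-0.65},{"dx":0.73,"dy":-0.495,"dz":0.11,"rx":0,"ry":0,"rz":-0.65},{"dx":0.73,"dy":-0.495,"dz":0.11,"rx":0,"ry":0,"rz":-0.65},{"dx":0.73,"dy":-0.495,"dz":0.11,"rx":0,"ry":0,"rz":-0.65},{"dx":0.73,"dy":-0.495,"dz":0.11,"rx":0,"ry":0,"rz":-0.65},{"dx":0.73,"dy":-0.495,"dz":0.11,"rx":0,"ry":0,"rz":-0.65},{"dx":0.73,"dy":-0.495,"dz":0.11,"rx":0,"ry":0,"rz":-0.65},{"dx":0.73,"dy":-0.495,"dz":0.11,"rx":0,"ry":0,"rz":-0.65}], "grip": 0}}

```text
time_s: 1.65
tool_pos: [0.4697, -0.1408, 0.2014]
eef_rot: [1.951, 2.462, -0.0]
ft_force: [0.1, 0.7, 0.1]
width: 0.0001
finger_force: 0.0
```

```bash
cat > see.py <<'E'
from h import *
import sys
f=sys.argv[1]
s=ctrl.sense();print(s["time_s"],s["tool_pos"],R.from_rotvec(s["eef_rot"]).as_matrix().round(3).tolist(),s["width"])
shot("wrist",f)
z=load(f);P=pts(z)
def blob(M,tag):
    Q=P[M]
    if len(Q)<9: return
    r=cv2.minAreaRect((Q[:,:2]*1000).astype(np.float32)); print(tag,len(Q),np.round(r[0],1),np.round(r[1],1),round(r[2],1),"z",np.median(Q[:,2]).round(4))
near=(np.abs(P[...,0]-.53)<.13)&(P[...,1]>-.33)&(P[...,1]<-.12)
for lo,hi in((-.01,.005),(.009,.0125),(.0125,.017),(.017,.023),(.038,.043),(.043,.050),(.050,.058)):blob(near&(P[...,2]>lo)&(P[...,2]<hi),f"{lo}")
v=np.clip(P[...,2]*1000*4,0,255).astype(np.uint8)
cv2.imwrite(f"pics/{f}h.png",np.hstack([cv2.resize(z["a"],(400,300))[:,:,::-1],cv2.resize(cv2.applyColorMap(v,2),(400,300))]))
E
python3 see.py w2
```

```text
1.65 [ 0.4697239  -0.14081508  0.20141855] [[-0.229, 0.974, 0.0], [0.974, 0.229, -0.0], [-0.0, 0.0, -1.0]] 0.00013169550712083226
-0.01 21598 [ 530. -225.] [209.9 260. ] 90.0 z -0.001
0.009 2155 [ 544.3 -178.8] [230.4 116.6] 0.8 z 0.0096
0.0125 890 [ 540.9 -175. ] [235.3 108.7] 6.1 z 0.0135
0.017 1886 [ 486.3 -181.4] [140.7  86.5] 16.4 z 0.0191
0.038 379 [ 526.7 -218.3] [162.6 114.5] 46.3 z 0.0415
0.043 2196 [ 526.2 -180.6] [198.2 118.3] 4.0 z 0.0455
0.05 886 [ 583.  -175.3] [104.5 104.5] 85.8 z 0.0538
```

View pics/w2h.png

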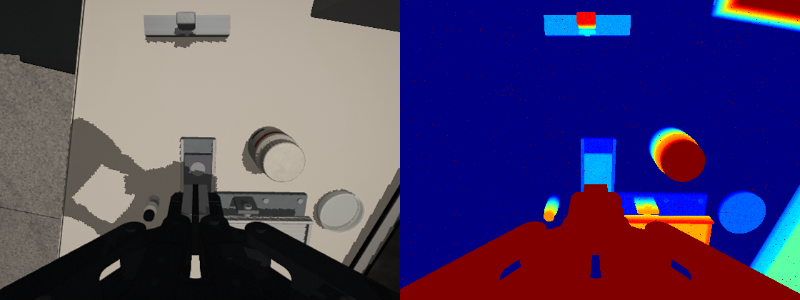

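The open channel end is centred under the tool, at (197,138) in the half-size picture, with the cassette at (197,170). Next I'll measure both in clamp-aligned axes.

Run:
```python
from h import *
z=load("w2");P=pts(z); s=np.array([.4697,-.1408])
# channel edge angle from floor/rails region
def loc(psi):
    c,n=np.cos(psi),np.sin(psi); d=P[...,:2]-s; return d[...,0]*c+d[...,1]*n, -d[...,0]*n+d[...,1]*c
for deg in (13.3,):
    X,Y=loc(np.radians(deg)); Z=P[...,2]
    w=(np.abs(X)<.04)&(np.abs(Y)<.06)
    C=w&(Z>.0165)&(Z<.023); ch=w&(Z>.007)&(Z<.023)
    for nm,m in(("cass",C),("chan",ch)):
        ys=np.linspace(-.05,.03,17)
        print(nm,"Y",np.percentile(Y[m],[.5,50,99.5]).round(4))
        for y in ys:
            k=m&(np.abs(Y-y)<.0025)
            if k.sum()>15: print("  y%.3f"%y,k.sum(),np.percentile(X[k],[1,99]).round(4),X[k].mean().round(4))
    # arm wall / cheek side at +y
    for lo,hi in((.043,.05),(.05,.06),(.006,.012)):
        m=(X>.02)&(X<.16)&(Y<-.02)&(Y>-.11)&(Z>lo)&(Z<hi)
        for x in np.arange(.03,.16,.02):
            k=m&(np.abs(X-x)<.004)
            if k.sum()>8: print(lo,"x%.2f"%x,k.sum(),"ymax",np.percentile(Y[k],98).round(4))
```

```text
cass Y [-0.0598 -0.04   -0.0218]
  y-0.050 198 [-0.013   0.0197] 0.0028
  y-0.045 199 [-0.0129  0.0197] 0.0037
  y-0.040 209 [-0.0128  0.0205] 0.004
  y-0.035 209 [-0.0128  0.0203] 0.0036
  y-0.030 219 [-0.0127  0.0202] 0.0038
  y-0.025 220 [-0.0127  0.0201] 0.0037
  y-0.020 51 [-0.0123  0.0189] 0.0032
chan Y [-0.0597 -0.0298 -0.0041]
  y-0.050 249 [-0.0177  0.0246] 0.0029
  y-0.045 245 [-0.0177  0.0244] 0.0033
  y-0.040 259 [-0.0176  0.0243] 0.0035
  y-0.035 260 [-0.0175  0.0251] 0.0036
  y-0.030 271 [-0.0174  0.025 ] 0.0038
  y-0.025 279 [-0.0173  0.0249] 0.0038
  y-0.020 381 [-0.0172  0.0241] 0.0038
  y-0.015 277 [-0.0172  0.0247] 0.0035
  y-0.010 263 [-0.0171  0.0255] 0.0043
  y-0.005 212 [-0.017   0.0253] 0.0036
0.043 x0.05 130 ymax -0.0817
0.043 x0.07 172 ymax -0.0207
0.043 x0.09 65 ymax -0.0908
0.043 x0.11 132 ymax -0.0912
0.043 x0.13 149 ymax -0.0915
0.05 x0.05 61 ymax -0.0895
0.05 x0.07 38 ymax -0.0207
0.05 x0.09 53 ymax -0.0899
0.05 x0.11 58 ymax -0.0904
0.05 x0.13 66 ymax -0.0907
0.006 x0.03 24 ymax -0.078
0.006 x0.05 232 ymax -0.0786
0.006 x0.07 49 ymax -0.0219
0.006 x0.09 263 ymax -0.0793
0.006 x0.11 257 ymax -0.0797
0.006 x0.13 249 ymax -0.0802
0.006 x0.15 32 ymax -0.0806
```

The clamp yaw refines to about 12.4°. The cassette's centre is about 48.5 mm from home, which is at about (0.497, -0.247). I'll lower just beyond the channel's end, then push slowly.

>>> {"name": "arm_command", "arguments": {"commands": [{"dx":0.012,"dy":0.008,"dz":0.1,"rx":0,"ry":0,"rz":0.007},{"dx":0.012,"dy":0.008,"dz":0.2,"rx":0,"ry":0,"rz":0.007},{"dx":0.012,"dy":0.008,"dz":0.27,"rx":0,"ry":0,"rz":0.007},{"dx":0.012,"dy":0.008,"dz":0.305,"rx":0,"ry":0,"rz":0.007},{"dx":0.012,"dy":0.008,"dz":0.321,"rx":0,"ry":0,"rz":0.007},{"dx":0.012,"dy":0.008,"dz":0.321,"rx":0,"ry":0,"rz":0.007},{"dx":0.012,"dy":0.008,"dz":0.321,"rx":0,"ry":0,"rz":0.007}]}}

```text
time_s: 2.58
tool_pos: [0.4735, -0.1338, 0.0422]
eef_rot: [1.965, 2.448, 0.001]
ft_force: [-0.3, 0.6, -0.2]
width: 0.0003
finger_force: 0.0
```

>>> {"name": "arm_command", "arguments": {"commands": [{"dx":-0.01,"dy":0,"dz":0,"rx":0,"ry":0,"rz":0},{"dx":-0.02,"dy":0,"dz":0,"rx":0,"ry":0,"rz":0},{"dx":-0.03,"dy":0,"dz":0,"rx":0,"ry":0,"rz":0},{"dx":-0.04,"dy":0,"dz":0,"rx":0,"ry":0,"rz":0},{"dx":-0.05,"dy":0,"dz":0,"rx":0,"ry":0,"rz":0},{"dx":-0.06,"dy":0,"dz":0,"rx":0,"ry":0,"rz":0},{"dx":-0.07,"dy":0,"dz":0,"rx":0,"ry":0,"rz":0},{"dx":-0.08,"dy":0,"dz":0,"rx":0,"ry":0,"rz":0},{"dx":-0.09,"dy":0,"dz":0,"rx":0,"ry":0,"rz":0},{"dx":-0.1,"dy":0,"dz":0,"rx":0,"ry":0,"rz":0},{"dx":-0.106,"dy":0,"dz":0,"rx":0,"ry":0,"rz":0},{"dx":-0.112,"dy":0,"dz":0,"rx":0,"ry":0,"rz":0},{"dx":-0.116,"dy":0,"dz":0,"rx":0,"ry":0,"rz":0},{"dx":-0.12,"dy":0,"dz":0,"rx":0,"ry":0,"rz":0},{"dx":-0.122,"dy":0,"dz":0,"rx":0,"ry":0,"rz":0},{"dx":-0.122,"dy":0,"dz":0,"rx":0,"ry":0,"rz":0}]}}

```text
time_s: 4.58
tool_pos: [0.4857, -0.1929, 0.0408]
eef_rot: [1.967, 2.449, -0.0]
ft_force: [-0.1, -0.1, 0.5]
width: 0.0003
finger_force: 0.0
```

Run:
```python
from h import *
s=ctrl.sense();print(s["time_s"],s["tool_pos"],R.from_rotvec(s["eef_rot"]).as_matrix().round(3).tolist(),s["ft_force"])
shot("wrist","w3"); shot("top","t3")
c=np.array([.4971,-.2474]);psi=np.radians(12.4)
def loc(P):
    d=P[...,:2]-c;return d[...,0]*np.cos(psi)+d[...,1]*np.sin(psi),-d[...,0]*np.sin(psi)+d[...,1]*np.cos(psi)
print("tcp in home frame",loc(np.array(s["tool_pos"])))
for f in("w3","t3"):
    P=pts(load(f));X,Y=loc(P);Z=P[...,2]
    off=np.median(Z[(np.abs(X)<.2)&(Y>.12)&(Y<.2)&(Z<.01)]);print(f,"table",off)
    m=(np.abs(X)<.012)&(Y>-.06)&(Y<.115)&(Z<.03)
    for y in np.arange(-.058,.115,.004):
        k=m&(np.abs(Y-y)<.002)
        if k.sum()>4: print("%.3f %d %.4f"%(y,k.sum(),np.median(Z[k])-off),end=" | ")
    print()
```

```text
4.575 [ 0.48567842 -0.19286494  0.04082065] [[-0.216, 0.976, 0.0], [0.976, 0.216, -0.0], [-0.0, 0.0, -1.0]] [-0.13531484 -0.12941933  0.54400943]
tcp in home frame (np.float64(0.0005554619199803143), np.float64(0.05571550106590151))
w3 table -0.0009822431439835966
0.002 9 0.0194 | 0.006 95 0.0201 | 0.010 134 0.0205 | 0.014 90 0.0201 | 0.018 56 0.0202 | 0.058 93 0.0099 | 0.062 457 0.0114 | 0.066 846 0.0108 | 0.070 496 0.0100 | 0.074 477 0.0100 | 0.078 491 0.0100 | 0.082 489 0.0100 | 0.086 519 0.0100 | 0.090 517 0.0100 | 0.094 534 0.0100 | 0.098 547 0.0100 | 0.102 569 0.0100 | 0.106 740 0.0043 | 0.110 507 -0.0000 | 0.114 390 0.0001 | 
t3 table 0.0008778387785189912
0.082 5 0.0102 | 0.086 5 0.0122 | 0.090 9 0.0096 | 0.094 10 0.0101 | 0.098 12 0.0092 | 0.102 21 0.0089 | 0.106 15 0.0023 | 0.110 16 0.0003 | 0.114 10 0.0002 |
```

>>> {"name": "arm_command", "arguments": {"commands": [{"dx":-0.004,"dy":0,"dz":0,"rx":0,"ry":0,"rz":0},{"dx":-0.007,"dy":0,"dz":0,"rx":0,"ry":0,"rz":0},{"dx":-0.009,"dy":0,"dz":0,"rx":0,"ry":0,"rz":0},{"dx":-0.009,"dy":0,"dz":0,"rx":0,"ry":0,"rz":0},{"dx":-0.009,"dy":0,"dz":0,"rx":0,"ry":0,"rz":0}]}}

```text
time_s: 5.3
tool_pos: [0.4866, -0.1972, 0.0408]
eef_rot: [1.967, 2.45, -0.0]
ft_force: [-0.4, -0.2, 0.5]
width: 0.0
finger_force: 0.0
```

>>> {"name": "arm_command", "arguments": {"commands": [{"dx":0.04,"dy":0,"dz":0,"rx":0,"ry":0,"rz":0},{"dx":0.1,"dy":0,"dz":0,"rx":0,"ry":0,"rz":0},{"dx":0.16,"dy":0,"dz":-0.08,"rx":0,"ry":0,"rz":0},{"dx":0.16,"dy":0,"dz":-0.2,"rx":0,"ry":0,"rz":0},{"dx":0.16,"dy":0,"dz":-0.2,"rx":0,"ry":0,"rz":0},{"dx":0.16,"dy":0,"dz":-0.2,"rx":0,"ry":0,"rz":0}]}}

```text
time_s: 6.05
tool_pos: [0.4688, -0.1181, 0.1404]
eef_rot: [-1.966, -2.45, -0.0]
ft_force: [-0.3, -0.2, -0.5]
width: 0.0002
finger_force: 0.0
```

Run:
```python
from h import *
s=ctrl.sense();print(s["time_s"],s["tool_pos"])
shot("wrist","w4"); shot("scene","s4")
c=np.array([.4971,-.2474]);psi=np.radians(12.4)
def loc(P):
    d=P[...,:2]-c;return d[...,0]*np.cos(psi)+d[...,1]*np.sin(psi),-d[...,0]*np.sin(psi)+d[...,1]*np.cos(psi)
P=pts(load("w4"));X,Y=loc(P);Z=P[...,2]
off=np.median(Z[(np.abs(X)<.2)&(Y>.12)&(Y<.2)&(Z<.01)]);Z=Z-off
m=(np.abs(X)<.012)&(Y>-.06)&(Y<.12)&(Z<.03)
for y in np.arange(.02,.115,.003):
    k=m&(np.abs(Y-y)<.0015)
    if k.sum()>4: print("%.3f %d %.4f"%(y,k.sum(),np.median(Z[k])),end=" | ")
k=m&(Z>.017); print("\ncass end",np.percentile(Y[k],[1,98,99.5]))
k=m&(Z>.008)&(Z<.012); print("floor",np.percentile(Y[k],[.5,1,99,99.5]))
m=(np.abs(Y-.07)<.02)&(np.abs(X)<.04)&(Z>.012)&(Z<.016);print("rails X",np.percentile(X[m],[1,99]))
for x in(.03,.05,.07,.09,.11):
    k=(np.abs(X-x)<.005)&(Z>.007)&(Z<.013)&(Y>0)&(Y<.05); print("base edge",x,k.sum(),np.percentile(Y[k],98) if k.sum() else 0)
```

```text
6.05 [ 0.46883447 -0.1181496   0.14044186]
0.095 58 0.0100 | 0.098 120 0.0099 | 0.101 120 0.0101 | 0.104 161 0.0097 | 0.107 247 0.0016 | 0.110 120 0.0000 | 0.113 117 -0.0001 | 
cass end [0.00391658 0.01623462 0.01644813]
floor [0.09361098 0.0947296  0.106173   0.10629532]
rails X [-0.0208507   0.02154382]
base edge 0.03 0 0
base edge 0.05 0 0
base edge 0.07 0 0
base edge 0.09 7 0.00228122356828885
base edge 0.11 43 0.032625008392397785
```

The gripper hides the spot, so I'll move back a little and up to see the cassette's end.

>>> {"name": "arm_command", "arguments": {"commands": [{"dx":-0.12,"dy":0,"dz":-0.16,"rx":0,"ry":0,"rz":0},{"dx":-0.12,"dy":0,"dz":-0.16,"rx":0,"ry":0,"rz":0},{"dx":-0.12,"dy":0,"dz":-0.16,"rx":0,"ry":0,"rz":0},{"dx":-0.12,"dy":0,"dz":-0.16,"rx":0,"ry":0,"rz":0}]}}

```text
time_s: 6.65
tool_pos: [0.4811, -0.1765, 0.2184]
eef_rot: [-1.964, -2.446, 0.0]
ft_force: [0.3, -0.2, -0.8]
width: 0.0
finger_force: 0.0
```

Run:
```python
from h import *
s=ctrl.sense();print(s["time_s"],s["tool_pos"])
shot("wrist","w5")
c=np.array([.4971,-.2474]);psi=np.radians(12.4)
def loc(P):
    d=P[...,:2]-c;return d[...,0]*np.cos(psi)+d[...,1]*np.sin(psi),-d[...,0]*np.sin(psi)+d[...,1]*np.cos(psi)
P=pts(load("w5"));X,Y=loc(P);Z=P[...,2]
off=np.median(Z[(np.abs(X)<.2)&(Y>.12)&(Y<.2)&(Z<.01)]);Z=Z-off
m=(np.abs(X)<.014)&(Y>-.06)&(Y<.12)&(Z<.03)
for y in np.arange(.02,.115,.003):
    k=m&(np.abs(Y-y)<.0015)
    if k.sum()>4: print("%.3f %d %.4f"%(y,k.sum(),np.median(Z[k])),end=" | ")
k=m&(Z>.017); print("\ncass end",np.percentile(Y[k],[1,98,99.5]))
k=m&(Z>.008)&(Z<.012); print("floor",np.percentile(Y[k],[.5,1,99,99.5]))
m=(np.abs(Y-.07)<.02)&(np.abs(X)<.04)&(Z>.012)&(Z<.016);print("rails X",np.percentile(X[m],[1,99]))
for x in(.04,.06,.08,.1,.12,.14):
  for lo,hi in((.007,.013),(.05,.06)):
    k=(np.abs(X-x)<.005)&(Z>lo)&(Z<hi)&(Y>0)&(Y<.05)
    if k.sum()>5: print("edge",lo,x,k.sum(),np.percentile(Y[k],98))
k=(np.abs(Y-.01)<.02)&(X>.05)&(X<.2)&(Z>.044);print("arm +x end",np.percentile(X[k],99.5))
```

```text
6.65 [ 0.48113118 -0.17654774  0.21839024]
0.020 88 0.0202 | 0.023 89 0.0202 | 0.026 90 0.0203 | 0.029 94 0.0203 | 0.032 90 0.0200 | 0.035 96 0.0200 | 0.038 91 0.0200 | 0.041 198 0.0150 | 0.044 90 0.0101 | 0.047 93 0.0099 | 0.050 88 0.0100 | 0.053 93 0.0100 | 0.056 88 0.0098 | 0.059 92 0.0101 | 0.062 90 0.0098 | 0.065 104 0.0101 | 0.068 103 0.0101 | 0.071 96 0.0100 | 0.074 93 0.0099 | 0.077 100 0.0099 | 0.080 103 0.0099 | 0.083 106 0.0101 | 0.086 93 0.0101 | 0.089 102 0.0098 | 0.092 114 0.0101 | 0.095 93 0.0102 | 0.098 104 0.0098 | 0.101 112 0.0101 | 0.104 96 0.0100 | 0.107 152 0.0005 | 0.110 92 0.0000 | 0.113 113 0.0000 | 
cass end [0.01090205 0.04103647 0.04124198]
floor [0.04089383 0.04119398 0.10554938 0.10563604]
rails X [-0.02090997  0.02179103]
edge 0.007 0.04 268 0.03192874663307698
edge 0.05 0.04 73 0.02100445172587652
edge 0.007 0.06 64 0.03217524247568138
edge 0.05 0.06 72 0.021311387947269226
edge 0.007 0.08 194 0.03206721341117155
edge 0.05 0.08 70 0.021109541850201714
edge 0.007 0.1 271 0.03195582900964606
edge 0.05 0.1 69 0.021215725760515194
edge 0.007 0.12 269 0.031935646969594174
edge 0.05 0.12 67 0.02134611338908308
edge 0.007 0.14 248 0.032221131547206294
arm +x end 0.13456589354065546
```

The cassette end is at 41.2–41.6 mm from home and should be at 40, so it's about 1.4 mm short. One more light push will finish it.

>>> {"name": "arm_command", "arguments": {"commands": [{"dx":0,"dy":0,"dz":0.12,"rx":0,"ry":0,"rz":0},{"dx":0,"dy":0,"dz":0.24,"rx":0,"ry":0,"rz":0},{"dx":0,"dy":0,"dz":0.32,"rx":0,"ry":0,"rz":0},{"dx":0,"dy":0,"dz":0.354,"rx":0,"ry":0,"rz":0},{"dx":0,"dy":0,"dz":0.354,"rx":0,"ry":0,"rz":0},{"dx":-0.02,"dy":0,"dz":0.354,"rx":0,"ry":0,"rz":0},{"dx":-0.036,"dy":0,"dz":0.354,"rx":0,"ry":0,"rz":0},{"dx":-0.041,"dy":0,"dz":0.354,"rx":0,"ry":0,"rz":0},{"dx":-0.044,"dy":0,"dz":0.354,"rx":0,"ry":0,"rz":0},{"dx":-0.046,"dy":0,"dz":0.354,"rx":0,"ry":0,"rz":0},{"dx":-0.046,"dy":0,"dz":0.354,"rx":0,"ry":0,"rz":0},{"dx":-0.046,"dy":0,"dz":0.354,"rx":0,"ry":0,"rz":0}]}}

```text
time_s: 8.2
tool_pos: [0.4874, -0.2, 0.044]
eef_rot: [1.967, 2.45, 0.0]
ft_force: [-1.0, 1.7, 4.5]
width: 0.0001
finger_force: 2.1
```

>>> {"name": "arm_command", "arguments": {"commands": [{"dx":0.03,"dy":0,"dz":0,"rx":0,"ry":0,"rz":0},{"dx":0.05,"dy":0,"dz":-0.1,"rx":0,"ry":0,"rz":0},{"dx":0.05,"dy":0,"dz":-0.22,"rx":0,"ry":0,"rz":0},{"dx":0.05,"dy":0,"dz":-0.34,"rx":0,"ry":0,"rz":0},{"dx":0.05,"dy":0,"dz":-0.4,"rx":0,"ry":0,"rz":0},{"dx":0.05,"dy":0,"dz":-0.4,"rx":0,"ry":0,"rz":0}]}}

```text
time_s: 8.95
tool_pos: [0.4829, -0.1758, 0.2463]
eef_rot: [1.963, 2.446, 0.001]
ft_force: [0.4, -0.2, 0.1]
width: 0.0002
finger_force: 0.0
```

Run:
```python
from h import *
s=ctrl.sense();print(s["time_s"],s["tool_pos"])
shot("wrist","w6")
c=np.array([.4971,-.2474]);psi=np.radians(12.4)
P=pts(load("w6"));d=P[...,:2]-c;X,Y=d[...,0]*np.cos(psi)+d[...,1]*np.sin(psi),-d[...,0]*np.sin(psi)+d[...,1]*np.cos(psi);Z=P[...,2]+.001
m=(np.abs(X)<.014)&(Y>-.06)&(Y<.12)&(Z<.03)
k=m&(Z>.017); print("cass end",np.percentile(Y[k],[1,98,99.5]))
# to lug
T=np.array([.4754-.0,.2922,.22]); M=R.from_rotvec(s["eef_rot"])
print("to lug hover, tool axes /0.5:",totool(T-s["tool_pos"],s), "yaw now",np.degrees(np.arctan2(M.as_matrix()[1,0],M.as_matrix()[0,0])))
z=load("top0")
```

```text
8.95 [ 0.48292127 -0.17581025  0.24626051]
cass end [0.011535   0.04076483 0.04095029]
to lug hover, tool axes /0.5: [0.91728954 0.18775328 0.04947427] yaw now 102.50187619470684
```

The cassette is within about a millimetre of its place. Before crossing over to the bar, I'll check the spectrometer's front face.

Run:
```python
from h import *
for f in("top0","s4","w6"):
    P=pts(load(f)); m=(P[...,2]>.06)&(P[...,2]<.3)&(P[...,1]>-.02)&(P[...,1]<.24)&(P[...,0]>.45)&(P[...,0]<.95)
    Q=P[m]; print(f,m.sum()); 
    if m.sum()>50: print(np.percentile(Q,[.5,99.5],axis=0).round(3))
    for y in np.arange(0,.24,.03):
        k=np.abs(Q[:,1]-y)<.01
        if k.sum()>20: print(" y%.2f xmin %.3f zmax %.3f"%(y,np.percentile(Q[k,0],1),Q[k,2].max()))
```

```text
top0 10263
[[0.535 0.019 0.066]
 [0.85  0.226 0.267]]
 y0.03 xmin 0.560 zmax 0.130
 y0.06 xmin 0.557 zmax 0.132
 y0.09 xmin 0.541 zmax 0.263
 y0.12 xmin 0.534 zmax 0.269
 y0.15 xmin 0.541 zmax 0.244
 y0.18 xmin 0.548 zmax 0.131
 y0.21 xmin 0.547 zmax 0.131
s4 8312
[[0.534 0.023 0.061]
 [0.842 0.237 0.264]]
 y0.03 xmin 0.559 zmax 0.127
 y0.06 xmin 0.557 zmax 0.129
 y0.09 xmin 0.541 zmax 0.261
 y0.12 xmin 0.533 zmax 0.264
 y0.15 xmin 0.538 zmax 0.267
 y0.18 xmin 0.547 zmax 0.130
 y0.21 xmin 0.546 zmax 0.128
w6 0
```

The spectrometer's front face is at x ≈ 0.533, so I'll go via x ≈ 0.37 to hover above the lug with the gripper half open.

>>> {"name": "arm_command", "arguments": {"commands": [{"dx":0.125,"dy":-0.03,"dz":0,"rx":0,"ry":0,"rz":-0.06},{"dx":0.25,"dy":-0.06,"dz":0,"rx":0,"ry":0,"rz":-0.12},{"dx":0.37,"dy":-0.09,"dz":0,"rx":0,"ry":0,"rz":-0.18},{"dx":0.49,"dy":-0.11,"dz":0,"rx":0,"ry":0,"rz":-0.24},{"dx":0.6,"dy":-0.08,"dz":0,"rx":0,"ry":0,"rz":-0.3},{"dx":0.7,"dy":-0.01,"dz":0,"rx":0,"ry":0,"rz":-0.36},{"dx":0.79,"dy":0.07,"dz":0,"rx":0,"ry":0,"rz":-0.42},{"dx":0.87,"dy":0.14,"dz":0,"rx":0,"ry":0,"rz":-0.472},{"dx":0.917,"dy":0.188,"dz":0,"rx":0,"ry":0,"rz":-0.472},{"dx":0.917,"dy":0.188,"dz":0,"rx":0,"ry":0,"rz":-0.472},{"dx":0.917,"dy":0.188,"dz":0,"rx":0,"ry":0,"rz":-0.472},{"dx":0.917,"dy":0.188,"dz":0,"rx":0,"ry":0,"rz":-0.472},{"dx":0.917,"dy":0.188,"dz":0,"rx":0,"ry":0,"rz":-0.472}], "grip": 0.5}}

```text
time_s: 10.62
tool_pos: [0.4744, 0.2916, 0.2439]
eef_rot: [0.571, 3.089, -0.0]
ft_force: [-0.1, 0.1, 0.3]
width: 0.0425
finger_force: 0.0
```

Run:
```python
from h import *
s=ctrl.sense();print(s["time_s"],s["tool_pos"],s["width"])
M=R.from_rotvec(s["eef_rot"]).as_matrix();print("yaw",np.degrees(np.arctan2(M[1,0],M[0,0])))
shot("wrist","w7")
P=pts(load("w7"))
def rect(lo,hi,r,tag):
    m=(P[...,2]>lo)&(P[...,2]<hi)&(np.hypot(P[...,0]-.4754,P[...,1]-.2922)<r); Q=P[m]
    if len(Q)<10: print(tag,len(Q));return
    b=cv2.minAreaRect((Q[:,:2]*1000).astype(np.float32));print(tag,len(Q),np.round(b[0],1),np.round(b[1],1),round(b[2],1),np.percentile(Q[:,2],[5,50,95]).round(4))
    v=np.linalg.svd(Q[:,:2]-Q[:,:2].mean(0),full_matrices=False)[2][0];print("  axis",np.degrees(np.arctan2(v[1],v[0])),"tool frame",((np.append(np.array(b[0])/1000,0)-s["tool_pos"])@M)[:2])
rect(.021,.029,.066,"bartop"); rect(.073,.085,.04,"lugtop");rect(.03,.04,.04,"clevis")
z=load("w7");cv2.imwrite("pics/w7.png",z["a"][:,:,::-1])
```

```text
10.625 [0.47437673 0.29160798 0.24387899] 0.04247992005584356
yaw 159.06109516291355
bartop 2607 [464.1 277.4] [ 67.8 122.1] 67.5 [0.0238 0.025  0.0263]
  axis -23.888563588802004 tool frame [ 0.00457335 -0.01690754]
lugtop 491 [475.6 294.9] [13.9 24.2] 69.5 [0.0744 0.0765 0.0782]
  axis -21.832836946686946 tool frame [4.09640311e-05 3.49732594e-03]
clevis 347 [471.2 297.5] [29.4 23.9] 68.2 [0.0314 0.0329 0.0366]
  axis 67.03371521022817 tool frame [0.00507789 0.00433158]
```

View pics/w7.png

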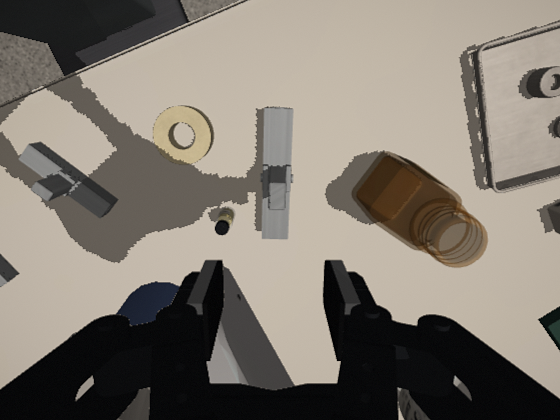

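The bar lies at column 277, rows 107–240, with the lug at (277,185). The vial is at (224,222), and the bottle to the right is clear of half-open fingers. I'll descend and grip.

>>> {"name": "arm_command", "arguments": {"commands": [{"dx":0,"dy":0.007,"dz":0.1,"rx":0,"ry":0,"rz":-0.003},{"dx":0,"dy":0.007,"dz":0.2,"rx":0,"ry":0,"rz":-0.003},{"dx":0,"dy":0.007,"dz":0.28,"rx":0,"ry":0,"rz":-0.003},{"dx":0,"dy":0.007,"dz":0.325,"rx":0,"ry":0,"rz":-0.003},{"dx":0,"dy":0.007,"dz":0.344,"rx":0,"ry":0,"rz":-0.003},{"dx":0,"dy":0.007,"dz":0.344,"rx":0,"ry":0,"rz":-0.003},{"dx":0,"dy":0.007,"dz":0.344,"rx":0,"ry":0,"rz":-0.003}]}}

```text
time_s: 11.55
tool_pos: [0.4769, 0.2959, 0.0733]
eef_rot: [0.56, 3.089, 0.002]
ft_force: [-0.4, 0.7, 0.1]
width: 0.043
finger_force: 0.0
```

>>> {"name": "arm_command", "arguments": {"commands": [{"dx":0,"dy":0,"dz":0,"rx":0,"ry":0,"rz":0},{"dx":0,"dy":0,"dz":0,"rx":0,"ry":0,"rz":0},{"dx":0,"dy":0,"dz":0,"rx":0,"ry":0,"rz":0},{"dx":0,"dy":0,"dz":0,"rx":0,"ry":0,"rz":0},{"dx":0,"dy":0,"dz":0,"rx":0,"ry":0,"rz":0}], "grip": 0, "force": 80}}

```text
time_s: 12.18
tool_pos: [0.4766, 0.2959, 0.0728]
eef_rot: [0.559, 3.09, 0.001]
ft_force: [-1.1, -0.9, 5.5]
width: 0.0129
finger_force: 78.6
```

Gripped. Lifting gently at first, then higher.

>>> {"name": "arm_command", "arguments": {"commands": [{"dx":0,"dy":0,"dz":-0.01,"rx":0,"ry":0,"rz":0},{"dx":0,"dy":0,"dz":-0.02,"rx":0,"ry":0,"rz":0},{"dx":0,"dy":0,"dz":-0.03,"rx":0,"ry":0,"rz":0},{"dx":0,"dy":0,"dz":-0.04,"rx":0,"ry":0,"rz":0},{"dx":0,"dy":0,"dz":-0.05,"rx":0,"ry":0,"rz":0},{"dx":0,"dy":0,"dz":-0.06,"rx":0,"ry":0,"rz":0},{"dx":0,"dy":0,"dz":-0.075,"rx":0,"ry":0,"rz":0},{"dx":0,"dy":0,"dz":-0.09,"rx":0,"ry":0,"rz":0},{"dx":0,"dy":0,"dz":-0.12,"rx":0,"ry":0,"rz":0},{"dx":0,"dy":0,"dz":-0.16,"rx":0,"ry":0,"rz":0},{"dx":0,"dy":0,"dz":-0.2,"rx":0,"ry":0,"rz":0},{"dx":0,"dy":0,"dz":-0.24,"rx":0,"ry":0,"rz":0},{"dx":0,"dy":0,"dz":-0.28,"rx":0,"ry":0,"rz":0},{"dx":0,"dy":0,"dz":-0.3,"rx":0,"ry":0,"rz":0},{"dx":0,"dy":0,"dz":-0.3,"rx":0,"ry":0,"rz":0}]}}

```text
time_s: 14.05
tool_pos: [0.4763, 0.2957, 0.2229]
eef_rot: [0.559, 3.09, 0.002]
ft_force: [-0.8, 0.7, -4.5]
width: 0.0125
finger_force: 78.1
```

```bash
cat > bar.py <<'E'
from h import *
import sys
f=sys.argv[1]
s=ctrl.sense();print(s["time_s"],s["tool_pos"],s["width"],s["ft_force"],s["ft_torque"])
M=R.from_rotvec(s["eef_rot"]).as_matrix();print("yaw",np.degrees(np.arctan2(M[1,0],M[0,0])))
shot("wrist",f)
P=pts(load(f)); L=(P-s["tool_pos"])@M
# top face of bar ahead of the lug: |y|<12mm
for x in np.arange(-.08,.085,.008):
    k=(np.abs(L[...,0]-x)<.004)&(np.abs(L[...,1])<.010)&(L[...,2]>.026)&(L[...,2]<.11)
    if k.sum()>15: print("x%.3f n%d z %.4f"%(x,k.sum(),np.median(L[k][:,2])))
E
python3 bar.py w8
```

```text
14.05 [0.47634283 0.295714   0.22287642] 0.012506085499320823 [-0.83393853  0.67156157 -4.51459831] [-0.06914038 -0.13469999  0.01103247]
yaw 159.4731338218838
x-0.056 n273 z 0.0281
x-0.048 n743 z 0.0298
x-0.040 n489 z 0.0323
x0.008 n204 z 0.0411
x0.016 n1193 z 0.0500
x0.024 n706 z 0.0544
x0.032 n686 z 0.0572
x0.040 n704 z 0.0600
x0.048 n683 z 0.0627
x0.056 n681 z 0.0655
x0.064 n199 z 0.0673
```

The tool +x end hangs lower at about 19°, and the wrist torque agrees (centre of mass about 30 mm toward tool +x). That end is the heavy one. I'll measure how the bar sits relative to the tool so I can place it.

Run:
```python
from h import *
s=ctrl.sense(); M=R.from_rotvec(s["eef_rot"]).as_matrix(); P=pts(load("w8")); L=(P-s["tool_pos"])@M
m=(np.abs(L[...,1])<.012)&(L[...,0]>.02)&(L[...,0]<.08)&(L[...,2]>.04)&(L[...,2]<.08)
Q=L[m]; a=np.polyfit(Q[:,0],Q[:,2],1)
for _ in range(3):
    r=Q[:,2]-np.polyval(a,Q[:,0]); Q=Q[np.abs(r)<.0015]; a=np.polyfit(Q[:,0],Q[:,2],1)
th=np.arctan(a[0]); xe=np.percentile(Q[:,0],99.7); print("tilt",th,"z0",a[1],"x end",xe)
ce=np.array([xe,np.polyval(a,xe)]); ax=np.array([np.cos(th),np.sin(th)]); n=np.array([np.sin(th),-np.cos(th)])
top=ce-.062*ax; hinge=top+.004*n; print("top centre",top,"hinge (tool x,z)",hinge)
# lateral
T=(np.abs(L[...,2]-np.polyval(a,L[...,0]))<.002)&(np.abs(L[...,1])<.03)
for x in(.025,.035,.045,.055):
    k=T&(np.abs(L[...,0]-x)<.005); print(x,np.percentile(L[k][:,1],[1,99]).round(4))
# other end
k=T&(L[...,0]<-.03); print("minus end x",np.percentile(L[k][:,0],[.5,5]) if k.sum() else None)
# clevis/lug
k=(np.abs(L[...,1])<.006)&(np.abs(L[...,0])<.03)&(L[...,2]<.042)&(L[...,2]>.026); print("lug lower x",np.percentile(L[k][:,0],[2,98]) if k.sum() else None)
z=load("w8");cv2.imwrite("pics/w8.png",z["a"][:,:,::-1])
```

```text
tilt 0.3317463462775381 z0 0.04528638304306775 x end 0.06168841089969643
top centre [0.00306896 0.04634357] hinge (tool x,z) [0.00437174 0.04256167]
0.025 [-0.0115  0.0139]
0.035 [-0.0115  0.0139]
0.045 [-0.0116  0.014 ]
0.055 [-0.0116  0.014 ]
minus end x [-0.05567326 -0.05455829]
lug lower x [0.01430106 0.01650287]
```

View pics/w8.png

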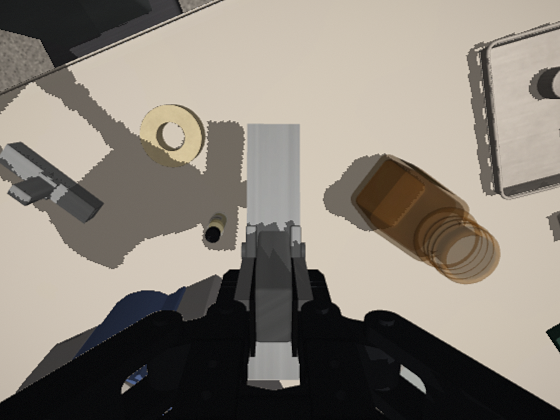

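In the hand, the hinge sits 4.4 mm toward tool +x and 42.6 mm below the TCP. The picture shows the bar centred in the grip (columns 247–300) with its near end at row 124. I'll carry it around the front of the spectrometer to hover over the clamp, with the heavy end toward the jaw.

>>> {"name": "arm_command", "arguments": {"commands": [{"dx":0.01,"dy":-0.04,"dz":-0.02,"rx":0,"ry":0,"rz":0},{"dx":0.03,"dy":-0.12,"dz":-0.04,"rx":0,"ry":0,"rz":-0.01},{"dx":0.056,"dy":-0.21,"dz":-0.05,"rx":0,"ry":0,"rz":-0.03},{"dx":0.07,"dy":-0.3,"dz":-0.05,"rx":0,"ry":0,"rz":-0.05},{"dx":0.06,"dy":-0.39,"dz":-0.05,"rx":0,"ry":0,"rz":-0.07},{"dx":0.04,"dy":-0.48,"dz":-0.05,"rx":0,"ry":0,"rz":-0.09},{"dx":0.005,"dy":-0.56,"dz":-0.04,"rx":0,"ry":0,"rz":-0.11},{"dx":-0.04,"dy":-0.635,"dz":-0.03,"rx":0,"ry":0,"rz":-0.14},{"dx":-0.1,"dy":-0.69,"dz":-0.02,"rx":0,"ry":0,"rz":-0.16},{"dx":-0.17,"dy":-0.74,"dz":-0.01,"rx":0,"ry":0,"rz":-0.18},{"dx":-0.235,"dy":-0.785,"dz":0,"rx":0,"ry":0,"rz":-0.2},{"dx":-0.3,"dy":-0.825,"dz":0.01,"rx":0,"ry":0,"rz":-0.22},{"dx":-0.37,"dy":-0.865,"dz":0.02,"rx":0,"ry":0,"rz":-0.24},{"dx":-0.43,"dy":-0.895,"dz":0.03,"rx":0,"ry":0,"rz":-0.26},{"dx":-0.48,"dy":-0.92,"dz":0.04,"rx":0,"ry":0,"rz":-0.27},{"dx":-0.51,"dy":-0.933,"dz":0.046,"rx":0,"ry":0,"rz":-0.2744},{"dx":-0.521,"dy":-0.938,"dz":0.046,"rx":0,"ry":0,"rz":-0.2744},{"dx":-0.521,"dy":-0.938,"dz":0.046,"rx":0,"ry":0,"rz":-0.2744},{"dx":-0.521,"dy":-0.938,"dz":0.046,"rx":0,"ry":0,"rz":-0.2744}]}}

```text
time_s: 16.48
tool_pos: [0.555, -0.2344, 0.1987]
eef_rot: [0.34, -3.123, -0.001]
ft_force: [-0.1, -0.3, -3.4]
width: 0.013
finger_force: 78.7
```

```bash
cat > fit.py <<'E'
from h import *
import sys
f=sys.argv[1]
s=ctrl.sense();print(s["time_s"],s["tool_pos"],s["width"],s["ft_force"].round(2),s["ft_torque"].round(3))
M=R.from_rotvec(s["eef_rot"]).as_matrix();print("yaw",np.degrees(np.arctan2(M[1,0],M[0,0])), "tcp rel pivot", )
shot("wrist",f); P=pts(load(f)); L=(P-s["tool_pos"])@M; H=P[...,2]
def edges(lo,hi,xs,tag,yl=.06):
    for x in xs:
        k=(np.abs(L[...,0]-x)<.004)&(np.abs(L[...,1])<yl)&(H>lo)&(H<hi)
        if k.sum()>10: print(tag,"x%.3f n%d"%(x,k.sum()),np.percentile(L[k][:,1],[1,99]).round(4),"z",np.median(H[k]).round(4))
m=(L[...,2]>.04)&(L[...,2]<.085)
for x in(.03,.045,.055):
    k=m&(np.abs(L[...,0]-x)<.004)&(np.abs(L[...,1])<.03); 
    if k.sum()>10: print("bar x",x,np.percentile(L[k][:,1],[1,99]).round(4),np.median(L[k][:,2]).round(4))
edges(.047,.06,np.arange(-.08,.09,.02),"arm")
edges(.005,.013,np.arange(-.08,.1,.02),"base",.05)
k=(np.abs(L[...,1])<.022)&(H>.04)&(H<.06)&(L[...,0]>.03); print("jaw end x",np.percentile(L[k][:,0],[90,98,99.5]) if k.sum() else None)
E
python3 fit.py w9
```

```text
16.475 [ 0.5549843  -0.23439153  0.19871854] 0.012965068218598002 [-0.13 -0.32 -3.42] [ 0.007 -0.069 -0.   ]
yaw -167.58315107476096 tcp rel pivot
bar x 0.03 [-0.012   0.0134] 0.0566
bar x 0.045 [-0.0121  0.0135] 0.0618
bar x 0.055 [-0.0121  0.0135] 0.0652
arm x-0.020 n15 [-0.0213 -0.0197] z 0.0538
arm x0.000 n38 [-0.0272  0.0247] z 0.0549
arm x0.020 n55 [-0.0213  0.0204] z 0.0546
arm x0.040 n70 [-0.0214  0.0206] z 0.0546
arm x0.060 n174 [-0.021   0.0202] z 0.0542
base x-0.060 n43 [-0.0323  0.0318] z 0.0084
base x-0.040 n117 [-0.0317  0.0312] z 0.0089
base x-0.020 n26 [-0.0267  0.0262] z 0.0091
base x0.020 n168 [-0.0317  0.0313] z 0.009
base x0.040 n223 [-0.0423  0.0494] z 0.012
base x0.060 n130 [-0.0426  0.0497] z 0.0091
base x0.080 n783 [-0.0414  0.0481] z 0.0112
jaw end x [0.11367855 0.1208465  0.12226553]
```

Bar and trough are laterally aligned to within 1 mm. I'll lower slowly so the heavy end touches first, on the jaw side.

>>> {"name": "arm_command", "arguments": {"commands": [{"dx":0,"dy":-0.0015,"dz":0.03,"rx":0,"ry":0,"rz":0},{"dx":0,"dy":-0.0015,"dz":0.06,"rx":0,"ry":0,"rz":0},{"dx":0,"dy":-0.0015,"dz":0.085,"rx":0,"ry":0,"rz":0},{"dx":0,"dy":-0.0015,"dz":0.103,"rx":0,"ry":0,"rz":0},{"dx":0,"dy":-0.0015,"dz":0.113,"rx":0,"ry":0,"rz":0},{"dx":0,"dy":-0.0015,"dz":0.118,"rx":0,"ry":0,"rz":0},{"dx":0,"dy":-0.0015,"dz":0.122,"rx":0,"ry":0,"rz":0},{"dx":0,"dy":-0.0015,"dz":0.126,"rx":0,"ry":0,"rz":0},{"dx":0,"dy":-0.0015,"dz":0.13,"rx":0,"ry":0,"rz":0},{"dx":0,"dy":-0.0015,"dz":0.134,"rx":0,"ry":0,"rz":0},{"dx":0,"dy":-0.0015,"dz":0.138,"rx":0,"ry":0,"rz":0},{"dx":0,"dy":-0.0015,"dz":0.142,"rx":0,"ry":0,"rz":0},{"dx":0,"dy":-0.0015,"dz":0.146,"rx":0,"ry":0,"rz":0},{"dx":0,"dy":-0.0015,"dz":0.146,"rx":0,"ry":0,"rz":0}]}}

```text
time_s: 18.27
tool_pos: [0.5556, -0.2358, 0.1259]
eef_rot: [-0.339, 3.123, -0.0]
ft_force: [1.5, -0.4, -1.2]
width: 0.0125
finger_force: 79.1
```

```bash
python3 fit.py w10; python3 bar.py w11 | tail -14
```

```text
18.275 [ 0.55564631 -0.23584229  0.1258536 ] 0.012498724916335014 [ 1.52 -0.37 -1.18] [-0.006 -0.197 -0.019]
yaw -167.59320346740137 tcp rel pivot
bar x 0.03 [-0.0192  0.0216] 0.0548
bar x 0.045 [-0.0194  0.0219] 0.0587
bar x 0.055 [-0.0193  0.0217] 0.0613
arm x-0.020 n13 [-0.0195  0.0221] z 0.0564
arm x0.000 n262 [-0.0238  0.027 ] z 0.0544
arm x0.020 n292 [-0.0194  0.022 ] z 0.0518
arm x0.040 n287 [-0.0196  0.0221] z 0.0492
arm x0.060 n111 [-0.0192  0.0216] z 0.0475
base x-0.040 n93 [-0.0303  0.0333] z 0.0086
base x-0.020 n11 [-0.0254  0.0282] z 0.0092
base x0.020 n230 [-0.0302  0.033 ] z 0.009
base x0.040 n328 [-0.0407  0.0494] z 0.0122
base x0.060 n175 [-0.0409  0.0499] z 0.0091
base x0.080 n1178 [-0.04    0.0487] z 0.0109
jaw end x [0.11232278 0.11768719 0.11868591]
yaw -167.593965452407
x-0.056 n329 z 0.0328
x-0.048 n634 z 0.0342
x-0.040 n265 z 0.0357
x0.008 n211 z 0.0409
x0.016 n1202 z 0.0493
x0.024 n715 z 0.0528
x0.032 n721 z 0.0548
x0.040 n722 z 0.0570
x0.048 n733 z 0.0591
x0.056 n715 z 0.0611
x0.064 n740 z 0.0882
x0.072 n559 z 0.0855
x0.080 n35 z 0.1074
```

The jaw is down (arm slope about 0.12) and the bar tilt is closing. I'll lower the last 7 mm.

>>> {"name": "arm_command", "arguments": {"commands": [{"dx":0,"dy":0,"dz":0.003,"rx":0,"ry":0,"rz":0},{"dx":0,"dy":0,"dz":0.006,"rx":0,"ry":0,"rz":0},{"dx":0,"dy":0,"dz":0.009,"rx":0,"ry":0,"rz":0},{"dx":0,"dy":0,"dz":0.011,"rx":0,"ry":0,"rz":0},{"dx":0,"dy":0,"dz":0.013,"rx":0,"ry":0,"rz":0},{"dx":0,"dy":0,"dz":0.013,"rx":0,"ry":0,"rz":0},{"dx":0,"dy":0,"dz":0.013,"rx":0,"ry":0,"rz":0}]}}

```text
time_s: 19.25
tool_pos: [0.5553, -0.2357, 0.1191]
eef_rot: [0.339, -3.123, -0.0]
ft_force: [0.7, -0.1, -1.5]
width: 0.0134
finger_force: 79.0
```

```bash
python3 bar.py w12
```

```text
19.25 [ 0.55533415 -0.23569619  0.11911889] 0.013436234140738001 [ 0.74254077 -0.05208634 -1.48751123] [ 0.02409381 -0.1227952  -0.00202425]
yaw -167.60086766660356
x-0.056 n355 z 0.0395
x-0.048 n536 z 0.0403
x0.008 n193 z 0.0406
x0.016 n1170 z 0.0476
x0.024 n704 z 0.0506
x0.032 n716 z 0.0517
x0.040 n719 z 0.0528
x0.048 n723 z 0.0539
x0.056 n778 z 0.0550
x0.064 n807 z 0.0564
x0.072 n599 z 0.0788
x0.080 n362 z 0.1064
```

>>> {"name": "arm_command", "arguments": {"commands": [{"dx":0,"dy":0,"dz":0.001,"rx":0,"ry":0,"rz":0},{"dx":0,"dy":0,"dz":0.002,"rx":0,"ry":0,"rz":0},{"dx":0,"dy":0,"dz":0.002,"rx":0,"ry":0,"rz":0},{"dx":0,"dy":0,"dz":0.002,"rx":0,"ry":0,"rz":0}]}}

```text
time_s: 19.8
tool_pos: [0.5557, -0.2357, 0.1185]
eef_rot: [-0.339, 3.123, -0.0]
ft_force: [1.4, 1.0, 0.7]
width: 0.0129
finger_force: 79.3
```

```bash
python3 bar.py w13
python3 - <<'E'
from h import *
s=ctrl.sense();M=R.from_rotvec(s["eef_rot"]).as_matrix();P=pts(load("w13"));L=(P-s["tool_pos"])@M;H=P[...,2]
w=(np.abs(np.abs(L[...,1]-.0008)-.0195)<.0025)&(np.abs(L[...,0])<.062)&(np.abs(L[...,0])>.015)&(H>.04)&(H<.07)
print("arm slope",np.polyfit(L[w][:,0],H[w],1),w.sum())
E
```

```text
19.8 [ 0.55568187 -0.23573552  0.11848243] 0.012925881261853085 [1.44589688 0.98594728 0.68678175] [ 0.23456814 -0.1277706  -0.00856014]
yaw -167.60058577413227
x-0.072 n35 z 0.0584
x-0.056 n346 z 0.0402
x-0.048 n502 z 0.0409
x0.008 n199 z 0.0405
x0.016 n1167 z 0.0452
x0.024 n701 z 0.0503
x0.032 n711 z 0.0514
x0.040 n728 z 0.0523
x0.048 n727 z 0.0534
x0.056 n786 z 0.0544
x0.064 n799 z 0.0557
x0.072 n619 z 0.0781
x0.080 n433 z 0.1060
arm slope [-0.12928642  0.0546681 ] 1443
```

Seated: the bar slope (0.128) matches the arm slope (0.129), and the weight is off the wrist. Releasing and rising.

>>> {"name": "arm_command", "arguments": {"commands": [{"dx":0,"dy":0,"dz":0,"rx":0,"ry":0,"rz":0},{"dx":0,"dy":0,"dz":0,"rx":0,"ry":0,"rz":0},{"dx":0,"dy":0,"dz":0,"rx":0,"ry":0,"rz":0},{"dx":0,"dy":0,"dz":0,"rx":0,"ry":0,"rz":0},{"dx":0,"dy":0,"dz":-0.03,"rx":0,"ry":0,"rz":0},{"dx":0,"dy":0,"dz":-0.07,"rx":0,"ry":0,"rz":0},{"dx":0,"dy":0,"dz":-0.15,"rx":0,"ry":0,"rz":0},{"dx":0,"dy":0,"dz":-0.25,"rx":0,"ry":0,"rz":0},{"dx":0,"dy":0,"dz":-0.32,"rx":0,"ry":0,"rz":0},{"dx":-0.1,"dy":0,"dz":-0.32,"rx":0,"ry":0,"rz":0},{"dx":-0.1,"dy":0,"dz":-0.32,"rx":0,"ry":0,"rz":0},{"dx":-0.1,"dy":0,"dz":-0.32,"rx":0,"ry":0,"rz":0}], "grip": 0.5}}

```text
time_s: 21.35
tool_pos: [0.6042, -0.2251, 0.2792]
eef_rot: [-0.34, 3.123, -0.001]
ft_force: [0.1, -0.4, -0.3]
width: 0.0425
finger_force: 0.0
```

Run:
```python
from h import *
s=ctrl.sense();print(s["time_s"],s["tool_pos"],s["width"],s["ft_force"].round(2))
shot("wrist","w14")
c=np.array([.4971,-.2474]);psi=np.radians(12.4)
P=pts(load("w14"));d=P[...,:2]-c;X,Y=d[...,0]*np.cos(psi)+d[...,1]*np.sin(psi),-d[...,0]*np.sin(psi)+d[...,1]*np.cos(psi);Z=P[...,2]
for nm,m in(("armwall",(np.abs(np.abs(Y)-.0195)<.002)&(Z>.035)&(Z<.07)&(X>-.01)&(X<.13)),("bartop",(np.abs(Y)<.01)&(Z>.055)&(Z<.085)&((np.abs(X-.06)>.022))&(X>-.02)&(X<.14))):
    if m.sum()>20: print(nm,m.sum(),np.polyfit(X[m]-.06,Z[m],1),np.percentile(X[m],[1,99]),np.percentile(Y[m],[1,99]))
k=(np.abs(X)<.014)&(Y>.024)&(Y<.1)&(Z>.015)&(Z<.03);print("cass end",np.percentile(Y[k],99) if k.sum() else 0)
k=(np.abs(X)<.014)&(Y<-.024)&(Y>-.06)&(Z>.005)&(Z<.03)
for y in np.arange(-.052,-.022,.003):
    q=k&(np.abs(Y-y)<.0015)
    if q.sum()>3: print("%.3f %.4f"%(y,np.median(Z[q])),end=" | ")
z=load("w14");cv2.imwrite("pics/w14.png",z["a"][:,:,::-1])
```

```text
21.35 [ 0.60416261 -0.22506151  0.2791805 ] 0.04246386603918994 [ 0.08 -0.44 -0.27]
armwall 1211 [0.12730063 0.05478525] [-0.00849364  0.12866693] [-0.02092704  0.02104606]
bartop 2252 [0.09043093 0.07001814] [-0.00517681  0.13162121] [-0.00951214  0.00986583]
cass end 0.040662694578598065
-0.046 0.0167 | -0.043 0.0164 | -0.040 0.0096 | -0.037 0.0190 | -0.034 0.0190 | -0.031 0.0191 | -0.028 0.0192 | -0.025 0.0191 |
```

View pics/w14.png

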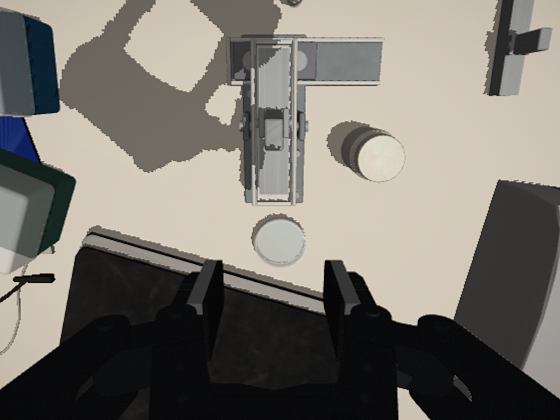

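The picture shows the bar lying in the trough (columns 255–297, rows 40–205) and the jaw end down on the cassette. The cassette is centred at the jaw (about 0.7 mm off), the arm slope is 0.127, and the jar, petri dish and vial are undisturbed. Handing in.

```bash
python3 -c "
from bench import workorder
print(workorder.job_done())"
```

```text
the job is handed in; nothing more can be done
None
```

The job is handed in at about 21 s. The cassette is under the jaw to within about 1 mm, and the bar lies in the trough, heavy end over the jaw. The arm sits at about +0.13 rad, jaw closed on the cassette, and the gripper is clear; no verdict was returned.

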